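# Find the thread hand of a glaze canister cap

## Task

Slide the cedar cabinet's lattice sash all the way down, and leave it there. Then take the ribbed cap of the glaze canister behind it, find out which way it unscrews (the quarter-turn thread may be of either hand: if it stops short one way, try the other), and lift it off straight. Finish while still holding the cap level in the gripper, directly above the canister's neck and about 10 cm higher than it sat, clear of canister and cabinet; leave the anvil, the bell and the paddle where they are.

Things in the scene. Friction and masses are not known exactly. Their poses are not given: they have to be found in the camera images.
- cabinet: Fixed open-topped cedar cabinet, 300 mm deep, 386 wide (y). Origin on the table under the middle of its sash; x points into it, away from the robot; z up. In front a slotted sill 110 mm high (x -17 to 17 mm) in which the sash slides; guide posts 34 x 22 mm, 210 mm high at y = +-182 mm. Floor 10 mm thick; cheeks 70 mm, back board (x = 268 mm) 50 mm high. Place and yaw vary.
- sash (a joint): Height of the lattice sash, in m: 0 = fully down (against its stop), up to 0.115 = fully up. It starts raised and stays where it is left (friction: about 3 N pushes it down, 11 N lifts it).
- sash_handle (a point): Middle of the sash's brass handle: a horizontal round bar 12 mm thick, 100 mm long along the cabinet's y, carried on the sash's top edge at its two ends; its axis runs 30 mm above the top rail (12 mm thick). 145 mm above the table with the sash down, more by the joint value when up.
- canister: Fixed aluminium glaze canister on the cabinet's floor, 110 to 140 mm behind the sash. Origin at the centre of its underside, z up. Round, 76 mm across; shoulder 120 mm above the origin, 68 mm across; above it, under the cap, the neck up to 151 mm. It does not move. The cap starts with its mark on the canister's +x, within 4 degrees.
- cap: Loose round ribbed black cap on the canister's neck, about 80 g, 56 mm across, 34 mm high; origin at the centre of its lower edge, z up, x towards its mark; seated 123 mm above the canister's origin. Wrong way it turns about 16 degrees (12 to 20) to a hard stop; right way it turns freely, comes off at 47 to 65 degrees, and has a hard stop at about 67. Before that it lifts 2 mm at most.
- cap_mark (a point): Outer end of the raised metal ridge (26 x 4 mm, 3 mm high) on the cap's top, 26 mm from its axis, 34 mm above its origin; shows how far the cap has turned. The hand of the thread is drawn anew each time and cannot be seen; between its stops the cap spins almost without friction; with a 30 N grip a stop is felt as over 0.3 N m and a pull on a caught cap as over 20 N.
- anvil: Squat iron anvil block, 70 x 70 x 72 mm high, on the table between robot and cabinet, to the robot's right; a bystander. Origin under its centre.
- bell: Brass hand bell standing mouth down, 68 mm across, 104 mm high, to the robot's left; a bystander. Origin under its centre.
- paddle: Round olive-wood tamping paddle lying flat, disc 100 mm across, 16 mm thick, handle 125 mm long to its -x; to the right of the cabinet; a bystander. Origin under the disc's centre.
There are look-alikes about, which are no part of the job. Of the things like the cap, leave any that is orange or purple; of the rest the larger one is meant.

How it is judged:
On the way, in this order (a step that is already met when the one before it is completed fails the run):
1. the sash is fully down, the cap still on (value of joint sash below 0.008 m and z of cap in the frame of canister below 0.128 m), for 0.2 s.
2. the cap, still on the neck, is turned loose (over 40 degrees either way) (z of cap in the frame of canister below 0.128 m and x of cap_mark in the frame of canister below 0.0199 m), for 0.1 s.
At the end, for the whole second after the job is handed in: The cap is held in the fingers, still, level within 15 degrees, 60 to 160 mm above its seat, within 40 mm of the canister's axis, touching neither canister nor cabinet, nor the fingers the cabinet; the sash is down within 10 mm; anvil, bell and paddle are within 30 mm of their places (z of cap in the frame of canister between 0.183 and 0.283 m and horizontal distance between cap and canister below 0.04 m and angle between cap's own z axis and vertical below 0.26 rad and linear speed of cap below 0.03 m/s and contact force between cap and the fingers above 1 N and contact force between cap and canister below 0.1 N and contact force between each of cap, the fingers and cabinet below 0.1 N and value of joint sash below 0.01 m and distance of each of anvil, bell, paddle from where it was at the start of the episode below 0.03 m); the arm keeps its last pose, push and grip.
It fails at once if the iron anvil block is shifted by more than 30 mm (distance of anvil from where it was at the start of the episode above 0.03 m).
It fails at once if the brass bell is shifted by more than 30 mm (distance of bell from where it was at the start of the episode above 0.03 m).
It fails at once if the tamping paddle is shifted by more than 30 mm (distance of paddle from where it was at the start of the episode above 0.03 m).
It also fails if it takes over 64 s, if anything falls off the work surface, if the arm or the gripper's body presses on something with over 40 N, if the wrist force passes 120 N, or if a joint passes its speed limit or range.

## Robot

A 7-joint arm with a two-finger parallel gripper is mounted at the origin on the work surface. World frame = base frame: x ahead of the robot, y to its left, z up, the work surface at z = 0. Lengths are in m, angles in rad, forces in N, time in s.
With the tool pointing down it reaches from about 0.425 to 0.925 m from the base axis. Payload 6.8 kg.
Tool frame: the origin (TCP) lies at the very end of the fingers, on their centre line; the grasp point (between the pads) lies 19 mm behind it; z points along the fingers, y is the line along which they close (so a half turn about z gives the same grasp; the last joint's range is limited). The gripper opens to 85 mm and grips with 20 to 120 N. Pads are 22 mm wide; open, the fingers measure 114 mm over their backs; the gripper's body (76 mm by 85 mm) begins 54 mm behind the grasp point. The pads swing forward as they close: fully open they stand 13 mm farther back than shut.
Start: joints at [-1.441, 0.477, 0.022, 1.555, -0.011, 1.109, -0.083], TCP at [0.159, 0.656, 0.231] pointing down, gripper open.
Joint ranges: [-2.96, 2.96], [-0.34, 2.1], [-1.41, 1.46], [0.24, 2.44], [-1.37, 4.51], [0.17, 1.92], [-2.96, 2.96]. Speed limits (rad/s): [2.39, 2.39, 3.14, 3.14, 3.14, 3.14, 3.14].

## Interface

Orientations are given as a unit quaternion [w, x, y, z].
In Python, from station import bot gives the robot as it stands. The module is installed in compiled form; this text tells all that it offers.
- The arm moves only by the shell command python3 -m jog 'ROWS' [OPENING] [FORCE]. ROWS is JSON, a list of rows, each a list of 4 numbers: the shift along the tool's x, y, z in cm, then the turn about the tool's z in rad. In form: [[x, y, z, spin], ...]. A call has 1 to 20 rows; each row is the pose to reach, as a shift and turn from the pose commanded when the call began, along the tool's axes at that moment; what a row does not reach only later rows make up. A row lasts 1/12 s, in which the tool goes at most 41.7 mm and 7.16 degrees, less where a joint would pass 70% of its speed; a pose out of reach is approached as far as the arm can. A call with a gripper value outside its range is refused whole. OPENING is the closure, from -1 (fully open) to 1 (shut), set as the call begins (- or left out, the last holds). The fingers move at their own pace and stop on an object; FORCE is the grip in N (left out, the last holds). Time passes only in rows, so rows that repeat a pose let the fingers close. It gives the time, the measured TCP pose, the force, the opening and the grip force at its end, in the units of the state.
- bot.get_obs(): the state, without advancing time (a new reading comes with each control period).
- bot.read_camera(name): name is "side" or "top" or "wrist"; returns a dict with "pixels" (480x640x3 uint8, red, green, blue), "depth" (480x640 float32, m along the optical axis (not along the pixel's ray), 0 where there is no reading), "fovy" (degrees; the focal length in pixels is half the picture's height over the tangent of half this angle, whatever the lens; pixels are square), "cx", "cy" (the principal point, pixels), "pose" (4x4, takes a point from camera to world coordinates). Camera axes: x right, y down, z forward; pixel columns grow to the right and rows downward; lengths in m; the calibration is good to about 2 mm. A picture is of the moment at which its call begins.
- bot.hand_in(): hands the job in; it is judged then, once.
The state is a dict: "t": time; "q": joint angles; "joint_vel": joint speeds; "joint_torque": joint torques, N m; "eef_pos": TCP position; "tool_rot": TCP orientation; "contact_force": force on the tool from outside, world axes, zero at the start; "torque": the same for the moment, N m; "gripper_width": opening from 0.0 (shut) to 1.0 (fully open); "grasp_force": force on a finger pad.
Only numpy, scipy, OpenCV 4.12 (cv2) and the standard library are available. Lean on these libraries where they do the work, as an engineer would, in place of code of your own. Each camera call takes 0.05 s, during which the arm holds its last target. There are 200 camera calls.

## Working session

There is one attempt and no reset: what is moved stays moved. The work goes in short steps, Python scripts to look and compute and a shell command to move; the robot and the scene stay as the last step left them, time stands still between calls to the robot, and variables do not carry over. Pictures are saved under pics/ and viewed, at most 10 in all, crops included, and the job is handed in when it is done.

```bash
mkdir -p pics; cat > h.py <<'E'
import numpy as np,cv2
from station import bot
def cam(n):
    c=bot.read_camera(n); c['f']=240/np.tan(np.radians(c['fovy'])/2); return c
def pts(c):
    v,u=np.mgrid[:480,:640]; d=c['depth']
    P=np.stack([(u-c['cx'])/c['f']*d,(v-c['cy'])/c['f']*d,d],-1)
    return P@c['pose'][:3,:3].T+c['pose'][:3,3]
def save(c,n): cv2.imwrite('pics/'+n,c['pixels'][:,:,::-1])
E
python3 - <<'E'
from h import *
for n in('side','top'):
    c=cam(n); save(c,n+'1.png'); np.savez(n+'1.npz',**c); print(n,c['f'],c['cx'],c['cy'],c['pose'].round(3).tolist())
o=bot.get_obs(); print({k:np.round(v,3).tolist() for k,v in o.items()})
E
```

```text
side 578.7160235416252 320.04374509511655 238.12287743957975 [[0.994, -0.071, 0.087, 0.406], [-0.11, -0.744, 0.658, -1.075], [0.018, -0.664, -0.748, 1.236], [0.0, 0.0, 0.0, 1.0]]
top 457.0226200606094 316.1624304880543 232.58390372036868 [[-0.002, -0.995, 0.1, 0.43], [-1.0, 0.002, 0.007, -0.088], [-0.008, -0.1, -0.995, 1.186], [0.0, 0.0, 0.0, 1.0]]
{'t': 0.1, 'q': [-1.441, 0.478, 0.022, 1.556, -0.011, 1.109, -0.083], 'joint_vel': [-0.001, -0.002, 0.0, -0.003, -0.0, -0.002, -0.001], 'joint_torque': [0.005, -59.777, 1.614, -28.196, 0.013, 0.005, 0.0], 'eef_pos': [0.159, 0.655, 0.23], 'tool_rot': [-0.0, 0.119, 0.993, -0.001], 'contact_force': [0.03, 0.426, -0.296], 'torque': [0.024, 0.062, 0.015], 'grasp_force': 0.0, 'gripper_width': 0.998}
```

View pics/top1.png

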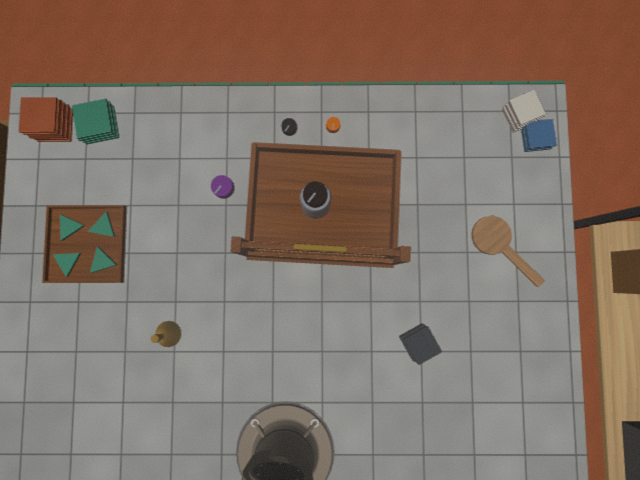

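View pics/side1.png

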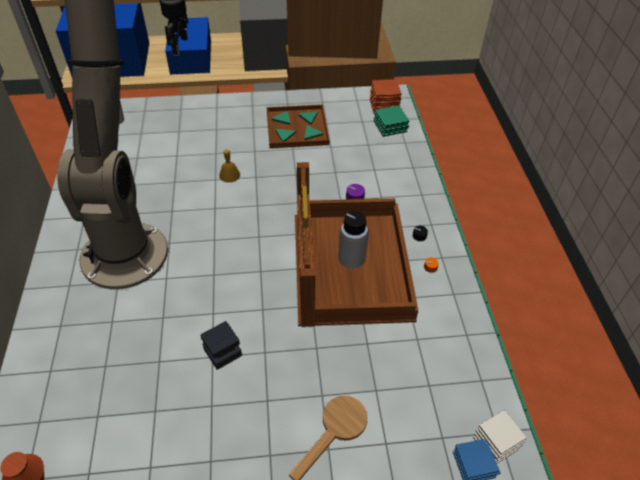

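The top view shows the cap at about (315,193) on the canister, with its metal ridge running to lower left. The brass handle is at (320,248), the bell at (165,335), the anvil at (420,343) and the paddle at (490,235). The side view shows the raised sash at (305,215) and the cap at (354,222).

```bash
python3 - <<'E'
from h import *
for n,roi in(('top',(290,360,175,225)),('side',(335,375,200,240))):
    c=dict(np.load(n+'1.npz')); P=pts(c); rgb=c['pixels'].astype(int); hsv=cv2.cvtColor(c['pixels'],cv2.COLOR_RGB2HSV)
    m=np.zeros((480,640),bool); m[roi[2]:roi[3],roi[0]:roi[1]]=1
    z=P[m&(P[...,2]>.1)]; zt=np.percentile(z[:,2],95); k=m&(abs(P[...,2]-zt)<.008)
    q=P[k]; (u,r)=cv2.minEnclosingCircle(q[:,:2].astype(np.float32)); print(n,'cap top',zt,k.sum(),u,r,q.mean(0))
    b=k&(rgb.sum(-1)>260); q2=P[b]; print(' ridge',b.sum(),q2.mean(0), (q2-q2.mean(0))[[0,-1]].round(4).tolist())
    if len(q2)>3:
        s,_,v=np.linalg.svd(q2[:,:2]-q2.mean(0)[:2])[0:3]; print(' dir',v[0],np.degrees(np.arctan2(v[0][1],v[0][0])))
    # brass
    br=(hsv[...,0]>18)&(hsv[...,0]<30)&(hsv[...,1]>130)&(P[...,2]>.12)&(P[...,0]>.4)
    q=P[br]; print(' brass',br.sum(),q.mean(0) , np.median(q,0))
    w=q[:,:2]-q[:,:2].mean(0); v=np.linalg.svd(w)[2][0] if len(w)<3000 else None; t=w@v; print(' dir',v,t.min(),t.max(), q[t.argmin()],q[t.argmax()], 'z',np.percentile(q[:,2],[5,50,95]))
    # posts/top rail heights
    if n=='top':
        for (u0,v0) in((238,244),(403,254),(165,335),(420,343),(492,235),(289,126),(222,187),(333,124)):
            print((u0,v0),P[v0,u0].round(3))
E
python3 - <<'E'
import cv2
a=cv2.imread('pics/top1.png')[140:275,225:415]
cv2.imwrite('pics/crop.png',cv2.resize(a,None,fx=4,fy=4,interpolation=cv2.INTER_CUBIC))
E
```

```text
top cap top 0.16861701944112184 474 (0.6227114796638489, -0.07846629619598389) 0.027995718643069267 [ 0.62228023 -0.07860464  0.16574533]
 ridge 29 [ 0.61380756 -0.07324464  0.16763383] [[0.0135, -0.0323, -0.0041], [-0.01, 0.0084, 0.0003]]
 dir [-0.43213695  0.90180799] 115.60325330170367
 brass 266 [ 0.49310837 -0.0891576   0.251831  ] [ 0.49310673 -0.08927906  0.25211834]
 dir [-0.05870475 -0.99827539] -0.05334429208567539 0.053569006783630115 [ 0.49835681 -0.03602979  0.25181432] [ 0.48798039 -0.14251759  0.25004261] z [0.24850362 0.25211834 0.25480844]
(238, 244) [0.504 0.087 0.206]
(403, 254) [ 0.482 -0.266  0.209]
(165, 335) [0.293 0.29  0.051]
(420, 343) [ 0.276 -0.328  0.07 ]
(492, 235) [ 0.54  -0.532  0.012]
(289, 126) [ 0.827 -0.009  0.025]
(222, 187) [0.664 0.161 0.033]
(333, 124) [ 0.832 -0.124  0.023]
side cap top 0.17173989477043283 289 (0.6251810193061829, -0.07880368083715439) 0.03051772713661194 [ 0.62576863 -0.08032817  0.16878915]
 ridge 16 [ 0.61421804 -0.06660778  0.17051931] [[-0.0071, 0.0071, -0.0011], [0.0071, -0.0144, 0.0088]]
 dir [ 0.57056378 -0.82125329] -55.210450582946685
 brass 176 [ 0.49321906 -0.11258603  0.2667794 ] [ 0.49417649 -0.09971994  0.25372853]
 dir [0.08791992 0.99612755] -0.9660411100014844 0.11276840972357809 [ 0.40558538 -1.07464794  1.2361406 ] [4.99533873e-01 6.34079590e-05 2.21002144e-01] z [0.22466541 0.25372853 0.25824661]
```

View pics/crop.png

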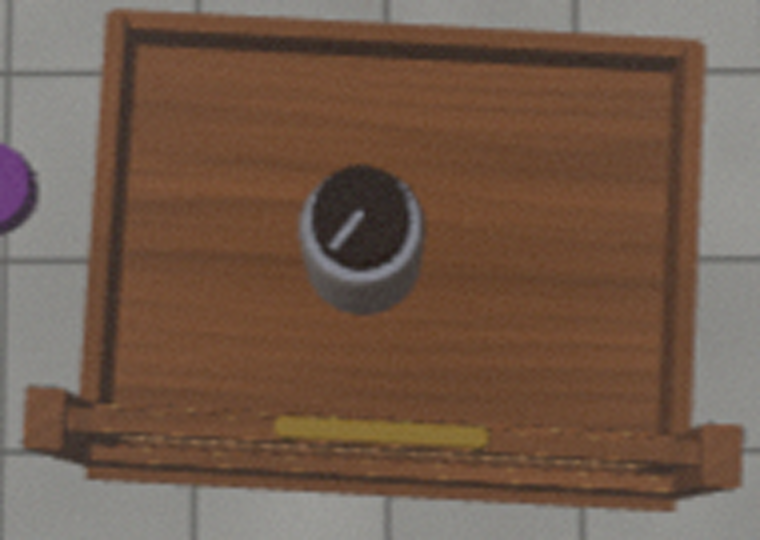

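The crop confirms the ridge pointing lower left: cap centre (362,216) and outer end (335,246). That puts the mark at about 138° in the world. The handle lies at (0.493,-0.089), axis height about 0.247. The cap is at (0.6225,-0.0786) with its top at 0.167, matching the given sizes. The cabinet's yaw is about -3.5°.

I'll go with the fingers shut to a point above the handle, passing behind the bell.

```bash
python3 -m jog '[[-35.5,-22.8,-8,0.7],[-35.5,-22.8,-8,0.7],[-35.5,-22.8,-8,0.7],[-35.5,-22.8,-8,0.7],[-35.5,-22.8,-8,0.7],[-35.5,-22.8,-8,0.7],[-35.5,-22.8,-8,0.7],[-35.5,-22.8,-8,0.7],[-35.5,-22.8,-8,0.7],[-35.5,-22.8,-8,0.7],[-50,-64.4,-7,1.39],[-50,-64.4,-7,1.39],[-50,-64.4,-7,1.39],[-50,-64.4,-7,1.39],[-50,-64.4,-7,1.39],[-50,-64.4,-7,1.39],[-50,-64.4,-7,1.39],[-50,-64.4,-7,1.39],[-50,-64.4,-7,1.39],[-50,-64.4,-7,1.39]]' 1 30
cat > st.py <<'E'
from h import *
from scipy.spatial.transform import Rotation as R
import sys
o=bot.get_obs(); r=R.from_quat(np.roll(o['tool_rot'],-1)).as_matrix()
print('t',o['t'],'p',o['eef_pos'].round(4) if hasattr(o['eef_pos'],'round') else o['eef_pos'],'xt',r[:,0].round(3),'yt',r[:,1].round(3),'yaw_y',np.degrees(np.arctan2(r[1,1],r[0,1])).round(1))
print('q',np.round(o['q'],2),'F',np.round(o['contact_force'],1),'M',np.round(o['torque'],2),'w',round(float(o['gripper_width']),3),'g',round(float(o['grasp_force']),1))
for a in sys.argv[1:]:
    d=np.array(list(map(float,a.split(','))))-o['eef_pos']; print('to',a,'cm',(r.T@d*100).round(2))
E
python3 st.py .493,-.089,.28
```

```text
t: 1.77
eef_pos: [0.4888, -0.056, 0.3018]
tool_rot: [-0.0, 0.727, 0.687, 0.0]
contact_force: [1.2, 0.4, -0.5]
gripper_width: 0.0
grasp_force: 0.0
t 1.7667 p [ 0.4888 -0.056   0.3018] xt [0.057 0.998 0.001] yt [ 0.998 -0.057  0.   ] yaw_y -3.2
q [-0.65  0.1   0.7   1.93 -0.07  1.14  0.02] F [ 1.2  0.4 -0.5] M [-0.02 -0.05  0.04] w 0.0 g 0.0
to .493,-.089,.28 cm [-3.28  0.61  2.18]
```

```bash
python3 -m jog '[[-3.3,0.6,2,0],[-3.3,0.6,3.5,0],[-3.3,0.6,4,0],[-3.3,0.6,4.5,0],[-3.3,0.6,5,0],[-3.3,0.6,5.5,0],[-3.3,0.6,6,0],[-3.3,0.6,6.5,0],[-3.3,0.6,7,0],[-3.3,0.6,7.5,0],[-3.3,0.6,8,0]]'; python3 st.py .493,-.089,.152
```

```text
t: 2.68
eef_pos: [0.4938, -0.0866, 0.2215]
tool_rot: [0.0, 0.727, 0.687, 0.0]
contact_force: [-0.8, 3.0, 3.2]
gripper_width: -0.002
grasp_force: 1.8
t 2.6833 p [ 0.4938 -0.0866  0.2215] xt [0.056 0.998 0.001] yt [ 0.998 -0.056  0.001] yaw_y -3.2
q [-0.55  0.23  0.71  2.01 -0.18  0.96  0.19] F [-0.8  3.   3.2] M [0.42 0.27 0.02] w -0.002 g 1.8
to .493,-.089,.152 cm [-0.24 -0.07  6.95]
```

```bash
python3 -m jog '[[0,0,0.7,0],[0,0,1.4,0],[0,0,2.1,0],[0,0,2.8,0],[0,0,3.5,0],[0,0,4.2,0],[0,0,4.9,0],[0,0,5.5,0],[0,0,6,0],[0,0,6.4,0],[0,0,6.7,0],[0,0,6.9,0],[0,0,6.9,0]]'; python3 st.py .493,-.089,.151
```

```text
t: 3.77
eef_pos: [0.493, -0.0876, 0.1524]
tool_rot: [-0.0, 0.727, 0.687, -0.001]
contact_force: [-0.6, -1.0, -1.3]
gripper_width: -0.003
grasp_force: 0.0
t 3.7667 p [ 0.493  -0.0876  0.1524] xt [ 0.057  0.998 -0.001] yt [ 0.998 -0.057 -0.001] yaw_y -3.3
q [-0.49  0.34  0.66  2.08 -0.28  0.81  0.28] F [-0.6 -1.  -1.3] M [-0.04 -0.01 -0.  ] w -0.003 g 0.0
to .493,-.089,.151 cm [-0.13  0.01  0.14]
```

```bash
python3 -m jog '[[0,0,0.2,0],[0,0,0.4,0],[0,0,0.5,0],[0,0,0.5,0]]'; python3 st.py
```

```text
t: 4.1
eef_pos: [0.4932, -0.0877, 0.1505]
tool_rot: [-0.001, 0.727, 0.686, 0.001]
contact_force: [-11.7, 4.2, 37.3]
gripper_width: 0.002
grasp_force: 18.5
t 4.1 p [ 0.4932 -0.0877  0.1505] xt [0.058 0.998 0.003] yt [ 0.998 -0.058 -0.001] yaw_y -3.3
q [-0.48  0.34  0.66  2.08 -0.29  0.81  0.29] F [-11.7   4.2  37.3] M [0.68 2.67 0.02] w 0.002 g 18.5
```

```bash
python3 -m jog '[[0,0,-2,0],[0,0,-5,0],[0,0,-9,0],[0,8,-11,0],[0,12.5,-11,0],[0,12.5,-11,0],[0,12.5,-11,0]]' -1 30; python3 - <<'E'
from h import *
c=cam('side'); save(c,'side2.png'); P=pts(c); hsv=cv2.cvtColor(c['pixels'],cv2.COLOR_RGB2HSV)
br=(hsv[...,0]>18)&(hsv[...,0]<30)&(hsv[...,1]>130)&(P[...,2]>.1)&(P[...,2]<.3)&(P[...,0]>.44)&(P[...,0]<.55)
print(br.sum(),np.median(P[br],0),np.percentile(P[br][:,2],[10,95]))
c=cam('wrist'); save(c,'wrist2.png'); np.savez('wrist2.npz',**c); P=pts(c)
k=(abs(P[...,2]-.167)<.008)&(np.hypot(P[...,0]-.6225,P[...,1]+.0786)<.045)
print(k.sum(),P[k].mean(0) if k.any() else '',cv2.minEnclosingCircle(P[k][:,:2].astype(np.float32)) if k.any() else '')
E
python3 st.py .6225,-.0786,.20
```

```text
t: 4.68
eef_pos: [0.6241, -0.0932, 0.2577]
tool_rot: [0.002, 0.726, 0.688, 0.0]
contact_force: [1.0, 0.2, -0.9]
gripper_width: 0.974
grasp_force: 0.0
168 [ 0.49497156 -0.09749679  0.15088025] [0.12805655 0.15533112]
7335 [ 0.621779   -0.07722091  0.16670744] ((0.6216369271278381, -0.07836879789829254), 0.028086228296160698)
t 4.7833 p [ 0.6185 -0.0948  0.2566] xt [ 0.057  0.998 -0.002] yt [ 0.998 -0.057 -0.002] yaw_y -3.3
q [-0.45  0.44  0.69  1.68 -0.3   1.13  0.27] F [-0.7  1.  -0.5] M [-0.    0.03  0.02] w 1.0 g 0.0
to .6225,-.0786,.20 cm [1.65 0.32 5.66]
```

View pics/wrist2.png

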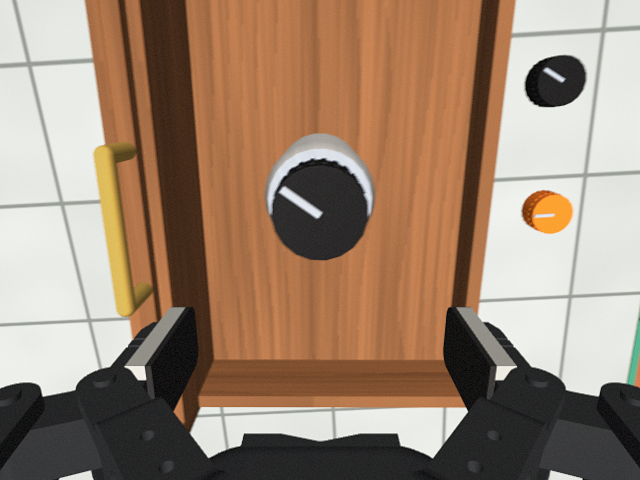

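View pics/side2.png

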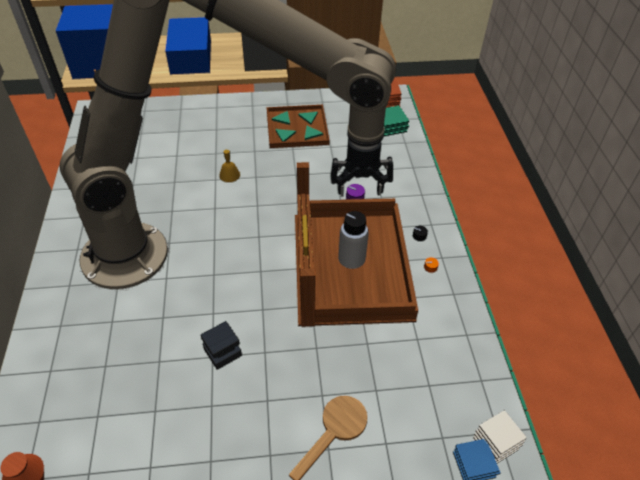

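The wrist view shows the ribbed cap centred at (320,210) and the handle lowered at (115,225). The side view shows the sash down at (305,240), with the bystanders undisturbed. The cap measures (0.622,-0.078), top 0.167, which agrees with the first reading. Now I'll grasp it.

```bash
python3 -m jog '[[1.65,0.3,0,0],[1.65,0.3,2,0],[1.65,0.3,4,0],[1.65,0.3,5,0],[1.65,0.3,5,0],[1.65,0.3,5,0]]'; python3 st.py .622,-.0783,.133
```

```text
t: 5.28
eef_pos: [0.621, -0.0786, 0.2078]
tool_rot: [-0.001, 0.727, 0.686, -0.001]
contact_force: [0.5, -0.6, -0.1]
gripper_width: 0.995
grasp_force: 0.0
t 5.2833 p [ 0.621  -0.0786  0.2078] xt [ 0.058  0.998 -0.   ] yt [ 0.998 -0.058 -0.002] yaw_y -3.3
q [-0.45  0.49  0.66  1.74 -0.34  1.04  0.27] F [ 0.5 -0.6 -0.1] M [ 0.05 -0.02 -0.  ] w 0.995 g 0.0
to .622,-.0783,.133 cm [0.04 0.11 7.48]
```

```bash
python3 -m jog '[[0,0.1,1.5,0],[0,0.1,3,0],[0,0.1,4.5,0],[0,0.1,6,0],[0,0.1,7,0],[0,0.1,7.5,0],[0,0.1,7.5,0],[0,0.1,7.5,0]]' && python3 st.py && python3 -m jog '[[0,0,0,0],[0,0,0,0],[0,0,0,0],[0,0,0,0],[0,0,0,0],[0,0,0,0],[0,0,0,0],[0,0,0,0],[0,0,0,0],[0,0,0,0]]' 1 30; python3 st.py
```

```text
t: 5.95
eef_pos: [0.6236, -0.0784, 0.1337]
tool_rot: [0.0, 0.727, 0.687, 0.0]
contact_force: [-0.8, 0.3, 0.9]
gripper_width: 0.997
grasp_force: 0.0
t 5.95 p [ 0.6236 -0.0784  0.1337] xt [ 0.057  0.998 -0.   ] yt [ 0.998 -0.057  0.001] yaw_y -3.3
q [-0.41  0.57  0.61  1.79 -0.41  0.91  0.32] F [-0.8  0.3  0.9] M [-0.04 -0.04 -0.05] w 0.997 g 0.0
t: 6.78
eef_pos: [0.6229, -0.0782, 0.1338]
tool_rot: [-0.0, 0.727, 0.687, 0.0]
contact_force: [-3.3, 1.5, 5.7]
gripper_width: 0.639
grasp_force: 30.5
t 6.7833 p [ 0.6229 -0.0782  0.1338] xt [0.057 0.998 0.001] yt [ 0.998 -0.057 -0.   ] yaw_y -3.3
q [-0.41  0.57  0.61  1.79 -0.41  0.91  0.32] F [-3.3  1.5  5.7] M [ 0.14  0.72 -0.  ] w 0.639 g 30.5
```

```bash
python3 -m jog '[[0,0,-0.1,0.06],[0,0,-0.1,0.12],[0,0,-0.1,0.18],[0,0,-0.1,0.18]]'>/dev/null; python3 st.py|tail -1; for i in 1; do python3 -m jog '[[0,0,0,0.04],[0,0,0,0.08],[0,0,0,0.08]]'>/dev/null; python3 st.py; done
```

```text
q [-0.44  0.59  0.66  1.79 -0.44  0.92  0.17] F [-1.4  0.7 -0.8] M [ 0.18  0.39 -0.01] w 0.638 g 31.8
t 7.3667 p [ 0.6229 -0.0781  0.1339] xt [ 0.311  0.95  -0.   ] yt [ 0.95  -0.311 -0.001] yaw_y -18.1
q [-0.46  0.59  0.68  1.79 -0.46  0.92  0.11] F [-1.9  0.6  0. ] M [ 0.12  0.32 -0.03] w 0.639 g 31.8
```

```bash
python3 -m jog '[[0,0,0,0.03],[0,0,0,0.06],[0,0,0,0.06]]'>/dev/null; python3 st.py|tail -1;  python3 -m jog '[[0,0,0,0.03],[0,0,0,0.06],[0,0,0,0.06]]'>/dev/null; python3 st.py
```

```text
q [-0.47  0.6   0.69  1.79 -0.47  0.92  0.06] F [-3.8 -0.6  2.5] M [0.13 0.73 0.  ] w 0.642 g 31.9
t 7.8667 p [ 0.6227 -0.0781  0.1339] xt [ 0.426  0.905 -0.   ] yt [ 0.905 -0.426 -0.001] yaw_y -25.2
q [-0.48  0.6   0.71  1.8  -0.48  0.93  0.  ] F [-4.2  0.3  3.7] M [ 0.21  1.01 -0.07] w 0.632 g 32.0
```

No stop at 22°, so this is the right way. I'll keep turning.

```bash
python3 -m jog '[[0,0,0,0.07],[0,0,0,0.14],[0,0,0,0.21],[0,0,0,0.28],[0,0,0,0.35],[0,0,0,0.42],[0,0,0,0.42]]'>/dev/null; python3 st.py|tail -1;  python3 -m jog '[[0,0,0,0.06],[0,0,0,0.12],[0,0,0,0.18],[0,0,0,0.24],[0,0,0,0.24]]'>/dev/null; python3 st.py
```

```text
q [-0.54  0.64  0.82  1.8  -0.57  0.95 -0.34] F [-6.6  1.7  4.1] M [ 0.38  1.17 -0.13] w 0.639 g 32.1
t 8.8667 p [ 0.6223 -0.0779  0.1339] xt [ 0.892  0.452 -0.001] yt [ 0.452 -0.892 -0.001] yaw_y -63.1
q [-0.58  0.67  0.88  1.8  -0.62  0.97 -0.54] F [-7.1  2.3  5.6] M [ 0.43  1.37 -0.1 ] w 0.639 g 32.1
```

```bash
python3 -m jog '[[0,0,0,0.03],[0,0,0,0.06],[0,0,0,0.06]]'>/dev/null; python3 st.py
```

```text
t 9.1167 p [ 0.6223 -0.0779  0.1339] xt [ 0.917  0.4   -0.001] yt [ 0.4   -0.917 -0.001] yaw_y -66.4
q [-0.58  0.67  0.89  1.8  -0.63  0.98 -0.59] F [-6.   2.   5.3] M [ 0.42  1.37 -0.09] w 0.64 g 32.1
```

```bash
python3 -m jog '[[0,0,0,0.02],[0,0,0,0.04],[0,0,0,0.04]]'>/dev/null; python3 st.py|tail -1; python3 -m jog '[[0,0,-0.1,0],[0,0,-0.2,0],[0,0,-0.3,0],[0,0,-0.4,0],[0,0,-0.4,0]]'>/dev/null; python3 st.py
```

```text
q [-0.59  0.68  0.9   1.8  -0.64  0.98 -0.62] F [-6.5  1.7  5.5] M [0.38 1.38 0.  ] w 0.637 g 32.1
t 9.7833 p [ 0.6226 -0.0775  0.1375] xt [ 0.931  0.365 -0.001] yt [ 0.365 -0.931 -0.001] yaw_y -68.6
q [-0.59  0.68  0.91  1.8  -0.63  0.99 -0.62] F [-5.4  2.5 -2.9] M [ 0.47  0.97 -0.02] w 0.637 g 32.3
```

Nothing catches 4 mm up, so the cap is free. I'll lift straight to 10 cm.

```bash
python3 -m jog '[[0,0,-0.5,0],[0,0,-1,0],[0,0,-1.5,0],[0,0,-2,0],[0,0,-2.6,0],[0,0,-3.3,0],[0,0,-4,0],[0,0,-5,0],[0,0,-6,0],[0,0,-7,0],[0,0,-8,0],[0,0,-9,0],[0,0,-9.6,0],[0,0,-9.6,0],[0,0,-9.6,0],[0,0,-9.6,0]]'>/dev/null; python3 st.py; python3 - <<'E'
from h import *
for n in('side',):
    c=cam(n); cv2.imwrite('pics/side3.png',cv2.resize(c['pixels'][120:340,200:480,::-1],None,fx=2.5,fy=2.5))
    P=pts(c); hsv=cv2.cvtColor(c['pixels'],cv2.COLOR_RGB2HSV)
    br=(hsv[...,0]>18)&(hsv[...,0]<30)&(hsv[...,1]>130)&(P[...,2]>.1)&(P[...,2]<.3)&(P[...,0]>.44)&(P[...,0]<.55)
    print(np.median(P[br],0))
E
```

```text
t 11.1167 p [ 0.6229 -0.0779  0.2334] xt [ 0.931  0.365 -0.001] yt [ 0.365 -0.931 -0.001] yaw_y -68.6
q [-0.66  0.58  1.    1.72 -0.53  1.15 -0.7 ] F [-1.  -0.  -0.6] M [-0.04 -0.05  0.05] w 0.637 g 32.4
[ 0.49505218 -0.0971264   0.15086365]
```

View pics/side3.png

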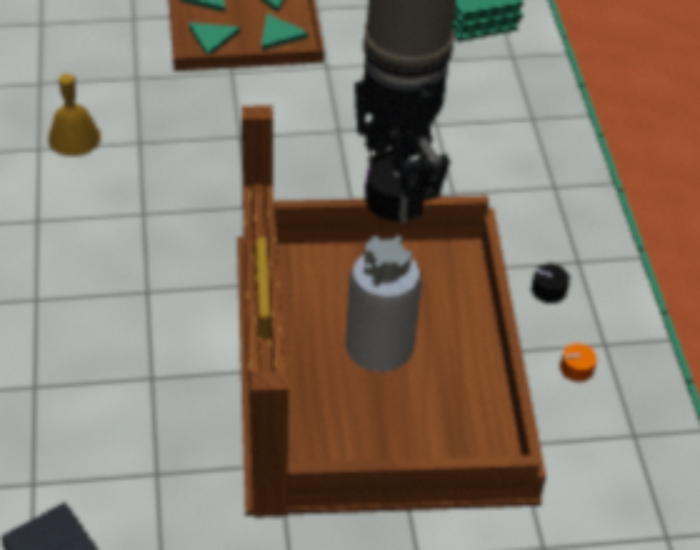

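The crop shows the cap level in the gripper at (395,190), above the bare neck at (388,258). The sash is down, with its handle at (263,285).

```bash
python3 -c "
from station import bot
print(bot.hand_in())"
```

```text
the job is handed in; nothing more can be done
None
```

I handed the job in with the sash fully down and the cap held level about 10 cm above its seat, over the canister's neck. It unscrewed clockwise seen from above and lifted straight off without catching at about 65°. No verdict came back.

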